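# Unlock and take out the binding punch's die

### The job

Take the punching die out of the binding punch: pull up the sprung lock knob and twist it about a sixth of a turn, either way, so that it stays up when you let go. Then draw the die out of the punch by its blue fin, lower it (do not drop it) into the cork-lined tray and leave it lying flat there, with the lock knob still latched up. Do not disturb the stapler, the sticky notes or the calculator.

Things in the scene. Friction and masses are not known exactly. Their poses are not given: they have to be found in the camera images.
- punch: Desk binding punch, white and grey, fixed; 140 mm (its x) by 163 mm (its y), origin on the desk. A channel runs along its y axis and is open at the +y end: the die slides out along +y. Channel walls, roof (40 mm high) and the housing behind (+x side, 55 mm high) span y = -105 to -4 mm; beyond them the base plate, 12 mm high, runs on to y = 58 mm under the die's head.
- knob (a point): Centre of the black round lock knob: 34 mm diameter, 24 mm high, axis vertical, white line on top; at the punch's x = 0, y = -45 mm, this centre 76 mm above the desk when locked. Under it lies a steel guide block on a 44 mm square flange, its top 60 mm above the desk, 4 mm under the locked knob. Moves and turns with the knob.
- plunger_lift (a joint): Lift of the lock knob and its pin in m: 0 locked (pin in the die's hole), at most 0.020. A spring presses it down with 5 N at 0, 10 N at the top. A cross pin under the knob sits in a slot; above about 0.014 it clears the slot and the knob can be turned, and let go then it rests on the guide block at about 0.013.
- plunger_twist (a joint): Twist of the lock knob in rad, 0 locked, positive counter-clockwise seen from above, stops at -1.4 and +1.4. When pushed down it can turn only about 0.15; lifted and turned by more than about 0.5 either way it stays latched up when released, held by friction.
- die: Punching die, 0.2 to 0.42 kg, 144 mm long. Origin at the middle of its flat underside, x across, y along. Steel tongue 36 mm wide, 12 mm thick (y = -72 to 22 mm), with the pin's hole; then a dark head 48 mm wide, 30 mm high (y = 22 to 72 mm) with a fin on top. It starts locked in the punch, axes parallel to the punch's, underside 12 mm above the desk.
- die_fin (a point): Middle of the blue fin to hold the die by, at x = 0, y = 47 mm, z = 46 mm of the die: fin 14 mm thick (die's x), 42 mm long (die's y), from the head's top (z = 30 mm) to z = 62 mm of the die.
- tray: Shallow black tray lined with cork, fixed to the desk, 130 mm (its x) by 200 mm (its y), walls 20 mm high and 5 mm thick; origin at the middle of its underside, cork 6 mm above it. The die fits in lengthwise, along the tray's y, either way round.
- stapler: Black stapler, a bystander, 38 x 165 x 50 mm, origin under its middle.
- sticky_pad: Yellow pad of sticky notes, a bystander, 62 x 62 x 16 mm, origin under its middle.
- desk_calculator: Grey desk calculator, a bystander, 115 x 68 x 16 mm, origin under its middle.
- channel_mouth (a point): Middle of the channel's open +y end, on its floor 12 mm above the desk, at the punch's y = -4 mm. The channel is 40 mm wide (2 mm play each side of the tongue), 15 mm high. The tongue reaches 90 mm inside: drawn 95 mm along the punch's +y the die is clear of it and may be lifted.
Not all that is in view belongs to the job. What is shaped like the die but red is not meant.

How it is judged:
On the way, in this order (a step that is already met when the one before it is completed fails the run):
1. the lock knob is latched up, twisted, and let go, with the die still in the punch (value of joint plunger_lift above 0.01 m and (value of joint plunger_twist above 0.3 rad or value of joint plunger_twist below -0.3 rad) and contact force between the fingers and plunger_twist below 0.2 N and y of die in the frame of punch below 0.03 m), for 0.2 s.
2. the die is drawn out of the channel by its open end, with the lock knob still up (y of die in the frame of punch above 0.07 m and value of joint plunger_lift above 0.01 m).
3. the die is lowered into the tray while still held: underside less than 30 mm above the tray's underside (z of die in the frame of tray below 0.03 m and x of die in the frame of tray between -0.05 and 0.05 m and y of die in the frame of tray between -0.06 and 0.06 m and contact force between the fingers and die above 0.5 N).
At the end, for the whole second after the job is handed in: The die lies at rest flat on the tray's cork (underside 3 to 12 mm above the tray's underside, tilted less than 0.09 rad, its middle within 50 mm across and 60 mm along of the tray's middle), and the lock knob is still latched up by more than 10 mm (z of die in the frame of tray between 0.003 and 0.012 m and x of die in the frame of tray between -0.05 and 0.05 m and y of die in the frame of tray between -0.06 and 0.06 m and angle between die's own z axis and vertical below 0.09 rad and linear speed of die below 0.02 m/s and value of joint plunger_lift above 0.01 m); the robot touches nothing.
It fails at once if the stapler is moved by more than 30 mm (distance of stapler from where it was at the start of the episode above 0.03 m).
It fails at once if the sticky notes are moved by more than 30 mm (distance of sticky_pad from where it was at the start of the episode above 0.03 m).
It fails at once if the calculator is moved by more than 30 mm (distance of desk_calculator from where it was at the start of the episode above 0.03 m).
It also fails if it takes over 58 s, if anything falls off the work surface, if the arm or the gripper's body presses on something with over 40 N, if the wrist force passes 120 N, or if a joint passes its speed limit or range.

### The arm

A 6-joint arm with a two-finger parallel gripper is mounted at the origin on a cart in front of the work surface, level with it; the furniture and walls round the work are solid. World frame = base frame: x ahead of the robot, y to its left, z up, the work surface at z = 0. Lengths are in m, angles in rad, forces in N, time in s.
With the tool pointing down it reaches from about 0.25 to 0.725 m from the base axis. Payload 9.7 kg.
Tool frame: the origin (TCP) lies at the very end of the fingers, on their centre line; the grasp point (between the pads) lies bot.tcp_to_grasp behind it (bot.tcp_to_grasp is the distance from the TCP to the grasp point, in m); z points along the fingers, y is the direction in which the jaws open and shut (so a half turn about z gives the same grasp; the last joint's range is limited). The gripper opens to 85 mm and grips with 20 to 120 N. Pads are 22 mm wide; open, the fingers measure 114 mm over their backs; the gripper's body (76 mm by 85 mm) begins 54 mm behind the grasp point. The pads swing forward as they close: fully open they stand 13 mm farther back than shut.
Start: joints at [1.122, 0.087, 0.176, 1.66, 0, 1.571], TCP at [0.239, 0.496, 0.231] pointing down, gripper open.
Joint ranges: [-3.13, 3.13], [-0.85, 1.81], [-1.15, 1.24], [-2.2, 2.28], [-1.44, 1.52], [-3.14, 3.14]. Speed limits (rad/s): [2.22, 2.22, 2.57, 3.14, 3.14, 3.14].

### API

Orientations are given as a rotation vector (axis times angle).
In Python, from bench import bot gives the robot as it stands.
- The arm moves only by the tool jog_arm, never from a script. Its arguments are lists of equal length, an entry for each row: "translation": the shift along the tool's x, y, z each as a share of 0.03 m, from -1 to 1, a list of three; "delta_rot": the turn, a rotation vector about the tool's x, y, z each as a share of 0.12 rad, from -1 to 1, a list of three. A call has 1 to 8 rows; each row shifts and turns the commanded pose from where the row before left it, along the tool's axes as they then stand; what a row does not reach is not made up. A row lasts 1/12 s, in which the tool goes at most 41.7 mm and 7.16 degrees, less where a joint would pass 70% of its speed; a pose out of reach is approached as far as the arm can. A call with a number of a shift or a turn outside -1 to 1 is refused whole. A call with a gripper value outside its range is refused whole. "fingers" is the gripper's target within -1 to 1 (shut at 1, half-way at 0, fully open at -1), set as the call begins (left out, the last holds). The fingers move at their own pace and stop on an object; the grip force is fixed at half the most. Time passes only in rows, so rows that do not move let the fingers close. It gives the time, the measured TCP pose, the force and the opening at its end, in the units of the state.
- bot.state(): the state, without advancing time (a new reading comes with each control period).
- bot.grab_frame(name): name is "scene" or "top"; returns the picture (384x512x3 uint8, blue, green, red); there is no depth.
- bot.camera_model(name): a dict with "camera_matrix" (3x3 intrinsics, pixels), "origin" and "orientation" of the camera in the world. Camera axes: x right, y up, looking along -z (the intrinsics and any distortion apply to the point x, -y, -z); pixel columns grow to the right and rows downward; lengths in m; the calibration is good to about 2 mm. A picture is of the moment at which its call begins. camera_model takes no time and is no camera call.
- bot.hand_in(): hands the job in, once; it reports no verdict.
Trained networks look in the newest picture that a camera, given by its name, has taken for a name from the list of things; names that differ only in an ending like _2 or _b are one class to them, and where a whole thing is asked for, a point or a joint stands for the part that bears it (a point fixed in the world has none). Each returns a list of dicts, best first, with "score" (0 to 1); they miss things now and then, are a little off and sometimes report something else, mostly with a low value. They report only what shows in the picture. A call takes as long as a camera call. They do not tell look-alikes from the thing itself.
- bot.spot_in(name, camera): "centre" ([column, row] in pixels, amid what is visible of it).
- bot.pinpoint(name, camera): "centre" ([column, row] in pixels: a listed point, or the origin of a listed thing).
The state is a dict: "clock": time; "joints": joint angles; "joint_velocities": joint speeds; "tau": joint torques, N m; "ee_pos": TCP position; "ee_rot": TCP orientation; "wrist_force": force on the tool from outside, world axes, zero at the start; "torque": the same for the moment, N m; "grip_width": opening from 0.0 (shut) to 1.0 (fully open).
Only numpy, scipy, OpenCV 4.12 (cv2) and the standard library are available. Lean on these libraries where they do the work, as an engineer would, in place of code of your own. Each camera call takes 0.05 s, during which the arm holds its last target.

## Working session

There is one attempt and no reset: what is moved stays moved. The work goes in short steps, Python scripts to look and compute and a tool call to move; the robot and the scene stay as the last step left them, time stands still between calls to the robot, and variables do not carry over. Pictures are saved under pics/ and viewed, and the job is handed in when it is done.

Besides the shell and the picture viewer there is one more tool, called after "Call:" as name(argument=value, ...) on one line, values as JSON. jog_arm: Moves the arm, as the interface text tells. Its arguments: {"type":"object","properties":{"translation":{"type":"array","items":{"type":"array","items":{"type":"number"}}},"delta_rot":{"type":"array","items":{"type":"array","items":{"type":"number"}}},"fingers":{"type":"number"}},"required":["translation","delta_rot"]}

```bash
mkdir -p pics; ls; python3 - <<'E'
from bench import bot
import cv2,json
for c in ("scene","top"):
    cv2.imwrite(f"pics/{c}0.png",bot.grab_frame(c))
    m=bot.camera_model(c);print(c,m)
    for n in ["punch","knob","die_fin","die","tray","channel_mouth","stapler","sticky_pad","desk_calculator"]:
        print(n,[(d["centre"],round(d["score"],2)) for d in bot.pinpoint(n,c)[:3]])
print(bot.state(),bot.tcp_to_grasp)
E
```

```text
pics
scene {'camera_matrix': array([[356.973021  ,   0.        , 256.55834398],
       [  0.        , 356.973021  , 190.88166371],
       [  0.        ,   0.        ,   1.        ]]), 'origin': array([ 0.02346264, -0.44348141,  0.7909751 ]), 'orientation': array([ 0.69601967, -0.33458299, -0.80522618])}
punch [([283.3, 222.3], 0.87)]
knob [([302.7, 213.7], 0.46)]
die_fin [([279.3, 203.1], 0.94), ([360.5, 265.1], 0.94)]
die [([353.9, 293.0], 0.93), ([292.7, 225.2], 0.69), ([285.7, 173.7], 0.38)]
tray [([187.5, 164.7], 0.9)]
channel_mouth [([287.6, 222.2], 0.63)]
stapler [([215.4, 248.0], 0.63)]
sticky_pad [([261.3, 270.0], 0.71)]
desk_calculator [([283.4, 174.3], 0.95)]
top {'camera_matrix': array([[486.65945699,   0.        , 248.73087207],
       [  0.        , 486.65945699, 183.81331175],
       [  0.        ,   0.        ,   1.        ]]), 'origin': array([ 0.32679596, -0.0524698 ,  1.29315254]), 'orientation': array([ 0.14768199, -0.10876365, -1.55123622])}
punch [([284.6, 179.0], 0.73)]
knob [([300.1, 175.5], 0.63)]
die_fin [([373.8, 183.5], 0.7), ([272.8, 174.5], 0.57)]
die [([
[... 188 characters left out ...]
alculator [([241.1, 130.5], 0.67)]
{'clock': 1.0, 'joints': array([ 1.12199518e+00,  8.68630194e-02,  1.75941784e-01,  1.65978779e+00,
       -1.51249596e-05,  1.57081531e+00]), 'joint_velocities': array([-0.00103783, -0.00192027,  0.00056996,  0.0021669 ,  0.00030248,
       -0.00034539]), 'tau': array([-2.02086943e-03, -5.20112300e+01,  4.64862370e+01,  1.77151862e-03,
        1.96286260e-05,  2.06594780e-05]), 'ee_pos': array([0.23864723, 0.49554335, 0.23132597]), 'ee_rot': array([6.99094971e-01, 3.06278564e+00, 1.28404559e-04]), 'wrist_force': array([ 0.36665209,  0.38804314, -0.07710181]), 'torque': array([-0.04007768, -0.02665707,  0.00804764]), 'grip_width': 0.9979009707293576} 0.0187
```

View pictures.

View pics/scene0.png

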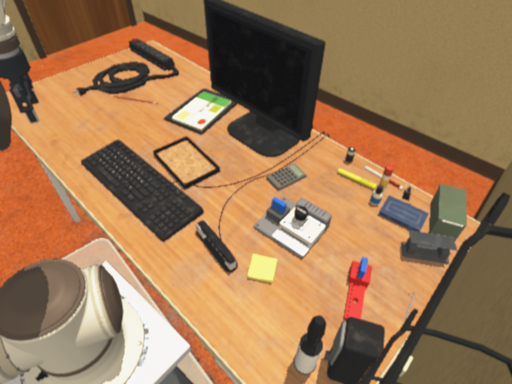

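View pics/top0.png

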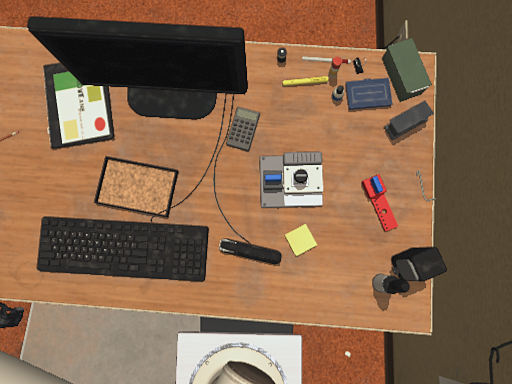

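```bash
cat > h.py <<'E'
import numpy as np,cv2
from scipy.spatial.transform import Rotation as R
from bench import bot
def proj(P,c):
    m=bot.camera_model(c);p=(np.atleast_2d(P)-m['origin'])@R.from_rotvec(m['orientation']).as_matrix()
    p=p*[1,-1,-1];q=p@np.array(m['camera_matrix']).T;return q[:,:2]/q[:,2:]
def back(uv,z,c):
    m=bot.camera_model(c);r=np.linalg.inv(m['camera_matrix'])@[uv[0],uv[1],1]
    d=R.from_rotvec(m['orientation']).as_matrix()@(r*[1,-1,-1]);o=m['origin'];return o+d*(z-o[2])/d[2]
def loc(pose,P):
    x,y,a=pose;P=np.atleast_2d(P).astype(float);c,s=np.cos(a),np.sin(a)
    return np.c_[x+c*P[:,0]-s*P[:,1],y+s*P[:,0]+c*P[:,1],P[:,2]]
E
python3 - <<'E'
from h import *
from scipy.optimize import least_squares
pts={'punch':(0,0,0),'knob':(0,-.045,.076),'fin':(0,.033,.058),'mouth':(0,-.004,.012)}
# die origin y in punch: tongue reaches 90 inside: -4-90=-94 = dy-72 -> dy=-22 ; fin y=-22+47=25
pts['fin']=(0,.025,.058);pts['die']=(0,-.022,.012)
ob={'scene':dict(punch=(283.3,222.3),knob=(302.7,213.7),fin=(279.3,203.1),mouth=(287.6,222.2),die=(292.7,225.2)),
'top':dict(punch=(284.6,179),knob=(300.1,175.5),fin=(272.8,174.5),mouth=(284.8,177.8),die=(291.7,177.7))}
f=lambda p:np.concatenate([(proj(loc(p,pts[k]),c)[0]-v) for c in ob for k,v in ob[c].items()])
r=least_squares(f,[.35,-.15,0],loss='soft_l1');print(r.x,f(r.x).reshape(-1,2).round(1).tolist())
for c in ob:
  for k,v in ob[c].items(): print(c,k,back(v,pts[k][2],c).round(4))
print('tray',back((187.5,164.7),0,'scene'),back((137,185.4),0,'top'))
for n,c in (('stapler',((215.4,248),(248.7,246.9))),('sticky',((261.3,270),(298.5,240.1))),('calc',((283.4,174.3),(241.1,130.5)))):
  print(n,back(c[0],0,'scene').round(3),back(c[1],0,'top').round(3))
for c,(u,v,s) in dict(scene=(250,180,8),top=(250,140,8)).items():
    im=cv2.imread(f'pics/{c}0.png');im=cv2.resize(im[v:v+75,u:u+95],None,fx=s,fy=s,interpolation=cv2.INTER_CUBIC)
    def dr(P,col):
        q=((proj(loc(r.x,P),c)-[u,v]+.5)*s).astype(int);cv2.polylines(im,[q],True,col,1)
    dr([(-.07,-.105,0),(.07,-.105,0),(.07,.058,0),(-.07,.058,0)],(0,0,255))
    dr([(-.022,-.067,.06),(.022,-.067,.06),(.022,-.023,.06),(-.022,-.023,.06)],(255,0,255))
    dr([(.017*np.cos(t),-.045+.017*np.sin(t),.088) for t in np.linspace(0,6.28,30)],(0,255,0))
    dr([(-.007,.004,.074),(.007,.004,.074),(.007,.046,.074),(-.007,.046,.074)],(0,255,255))
    cv2.imwrite(f'pics/{c}0z.png',im)
E
```

```text
[ 0.55358771 -0.10940044 -0.0416269 ] [[3.0, -0.3], [-0.8, -0.2], [1.7, 0.7], [0.2, -2.0], [0.1, -1.5], [-2.0, 0.3], [1.6, -0.4], [1.1, 0.4], [-0.5, 0.8], [-0.7, 1.3]]
scene punch [ 0.5471 -0.1036  0.    ]
scene knob [ 0.5526 -0.1563  0.076 ]
scene fin [ 0.5535 -0.0795  0.058 ]
scene mouth [ 0.5474 -0.1174  0.012 ]
scene die [ 0.5485 -0.1343  0.012 ]
top punch [ 0.5546 -0.1148  0.    ]
top knob [ 0.5507 -0.1503  0.076 ]
top fin [ 0.5557 -0.0816  0.058 ]
top mouth [ 0.5557 -0.1147  0.012 ]
top die [ 0.5562 -0.1331  0.012 ]
tray [5.25145264e-01 2.73445539e-01 1.11022302e-16] [0.53158796 0.28408867 0.        ]
stapler [ 0.36  -0.023  0.   ] [ 0.371 -0.021  0.   ]
sticky [ 0.391 -0.156  0.   ] [ 0.391 -0.152  0.   ]
calc [0.699 0.015 0.   ] [0.688 0.005 0.   ]
```

View pics/scene0z.png

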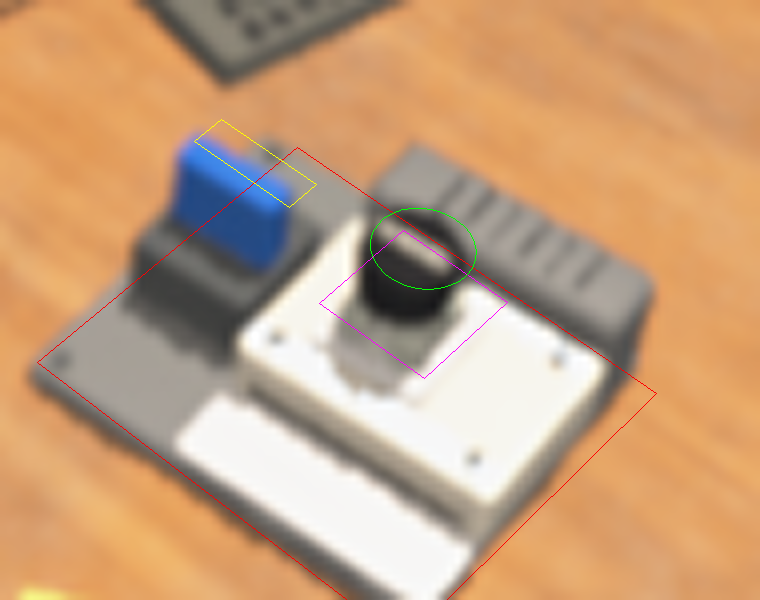

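View pics/top0z.png

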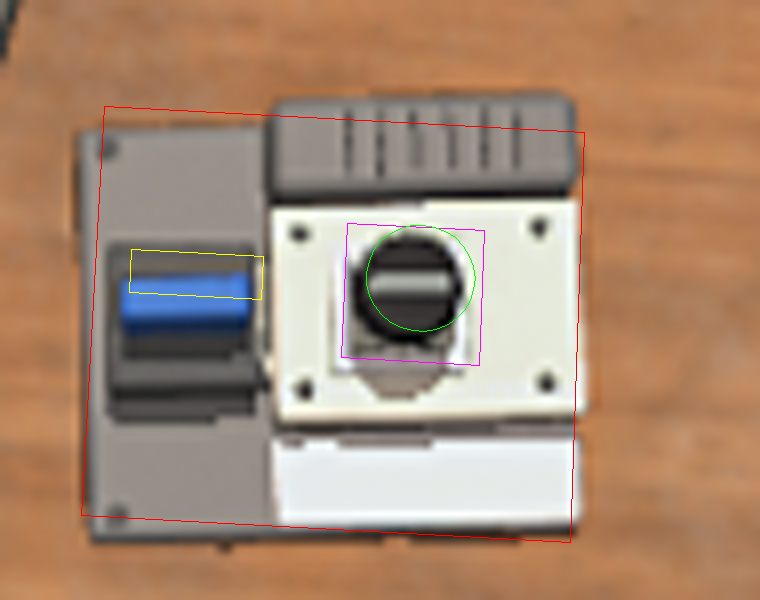

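```bash
python3 - <<'E'
from h import *
T=lambda a,b,z:back((250+a/8-.5,140+b/8-.5),z,'top').round(4)
S=lambda a,b,z:back((250+a/8-.5,180+b/8-.5),z,'scene').round(4)
print('knobtop',T(410,282,.088),S(417,247,.088))
print('fintop',T(185,294,.074),S(238,168,.074))
print('finL/R T',T(122,295,.074),T(248,291,.074))
print('base T', T(80,130,.012),T(90,525,.012),'S front-left', S(33,368,.012))
print('mouth edges roof T',T(272,208,.04),T(278,418,.04),T(580,200,.04),T(585,410,.04))
print('roof S',S(240,340,.04),S(490,500,.04),S(605,365,.04))
E
```

```text
knobtop [ 0.5505 -0.151   0.088 ] [ 0.5508 -0.1526  0.088 ]
fintop [ 0.5482 -0.0808  0.074 ] [ 0.549  -0.0816  0.074 ]
finL/R T [ 0.5476 -0.0608  0.074 ] [ 0.5495 -0.1008  0.074 ]
base T [ 0.6151 -0.0464  0.012 ] [ 0.4814 -0.0515  0.012 ] S front-left [ 0.4762 -0.0551  0.012 ]
mouth edges roof T [ 0.5834 -0.1098  0.04  ] [ 0.5139 -0.1121  0.04  ] [ 0.5874 -0.2104  0.04  ] [ 0.5179 -0.2116  0.04  ]
roof S [ 0.5147 -0.1127  0.04  ] [ 0.5175 -0.2122  0.04  ] [ 0.5874 -0.2094  0.04  ]
```

```bash
cat >> h.py <<'E'
def st():
    s=bot.state();M=R.from_rotvec(s['ee_rot']).as_matrix();return s,M
def go(target,yaw=None):
    s,M=st();d=M.T@(np.array(target)-s['ee_pos'])/.03
    y=np.arctan2(M[1,1],M[0,1]);print('t',round(s['clock'],2),'pos',s['ee_pos'].round(4),'yaw',round(y,3),'tilt',M[:,2].round(3),'F',s['wrist_force'].round(1),'gw',round(s['grip_width'],3),'j',s['joints'].round(2))
    print('share shifts tool xyz',d.round(2), '' if yaw is None else ('rotz shares',round(-(yaw-y)/.12,2)))
E
python3 - <<'E'
from h import *
for c,(u,v,s) in dict(scene=(145,130,8),top=(88,145,8)).items():
    im=cv2.imread(f'pics/{c}0.png');im=cv2.resize(im[v:v+75,u:u+95],None,fx=s,fy=s,interpolation=cv2.INTER_CUBIC)
    cv2.imwrite(f'pics/{c}0t.png',im)
go((.5506,-.152,.15),-.464)
E
```

```text
t 1.0 pos [0.2386 0.4955 0.2313] yaw 1.122 tilt [ 0.  0. -1.] F [ 0.4  0.4 -0.1] gw 0.998 j [ 1.12  0.09  0.18  1.66 -0.    1.57]
share shifts tool xyz [-18.73 -14.94   2.71] ('rotz shares', np.float64(13.22))
```

View pics/top0t.png

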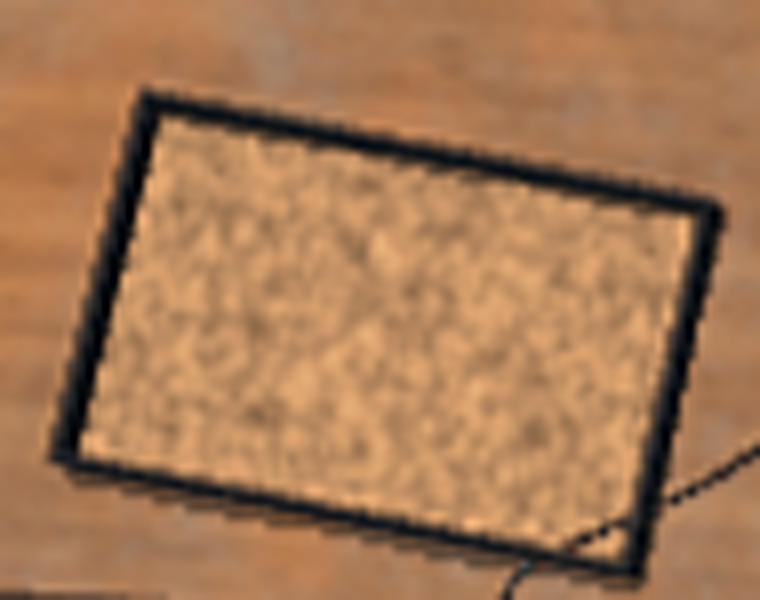

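View pics/scene0t.png

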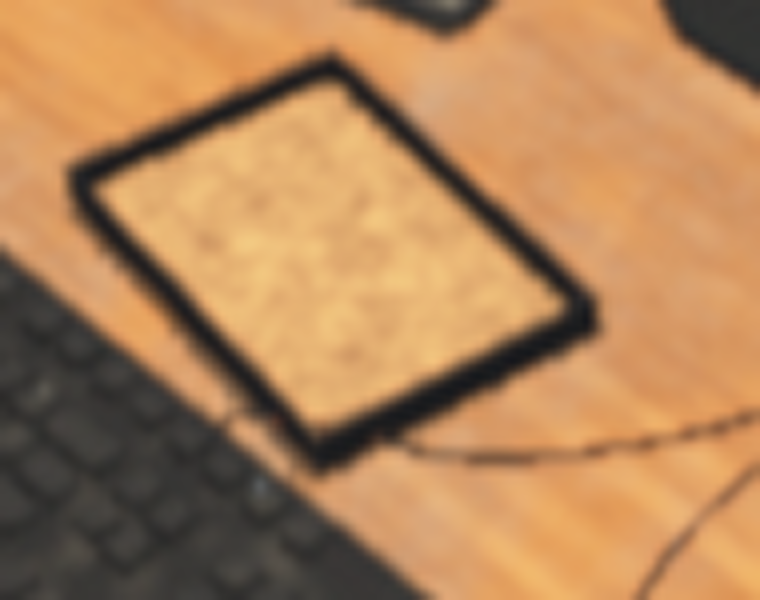

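Call:
jog_arm(translation=[[0,0,0],[0,0,0],[0,0,0],[0,0,0],[0,0,0],[0,0,0],[0,0,0],[0,0,0]], delta_rot=[[0,0,1],[0,0,1],[0,0,1],[0,0,1],[0,0,1],[0,0,1],[0,0,1],[0,0,1]])

```text
clock: 1.67
ee_pos: [0.2386, 0.4955, 0.2313]
ee_rot: [-2.042, -2.388, 0.0]
wrist_force: [0.1, -0.0, 0.0]
grip_width: 1.003
```

Call:
jog_arm(translation=[[0,0,0],[0,0,0],[0,0,0],[0,0,0],[0,0,0],[0,0,0]], delta_rot=[[0,0,1],[0,0,1],[0,0,1],[0,0,1],[0,0,1],[0,0,0.2]])

```text
clock: 2.17
ee_pos: [0.2417, 0.494, 0.2313]
ee_rot: [-2.662, -1.663, 0.002]
wrist_force: [0.2, 0.2, -0.1]
grip_width: 1.001
```

```bash
python3 - <<'E'
from h import *
C=np.array([back((88+a/8-.5,145+b/8-.5),.02,'top') for a,b in ((147,93),(720,208),(635,575),(58,460))])
D=np.array([back((145+a/8-.5,130+b/8-.5),.02,'scene') for a,b in ((330,52),(600,315),(315,455),(75,175))])
print(C.round(4),C.mean(0));print(D.round(4),D.mean(0))
for X in (C,D):
    L=(X[0]-X[1]+X[3]-X[2]);W=X[0]-X[3]+X[1]-X[2]
    print(np.linalg.norm(L)/2,np.linalg.norm(W)/2,np.arctan2(-L[0],L[1]),np.arctan2(W[1],W[0]))
go((.5506,-.152,.15),-.464)
E
```

```text
[[0.6072 0.3677 0.02  ]
 [0.5703 0.1722 0.02  ]
 [0.4469 0.1952 0.02  ]
 [0.4822 0.3893 0.02  ]] [0.52664534 0.28109299 0.02      ]
[[0.6044 0.3687 0.02  ]
 [0.5666 0.1671 0.02  ]
 [0.4424 0.1919 0.02  ]
 [0.4815 0.3846 0.02  ]] [0.52371941 0.27807901 0.02      ]
0.19810526771765788 0.12611593246327713 -0.18328491097276886 -0.17745184516304863
0.20090017993834472 0.1252333124654801 -0.19284804741287226 -0.16299205593802313
t 2.17 pos [0.2417 0.494  0.2313] yaw -0.454 tilt [-0.003  0.001 -1.   ] F [ 0.2  0.2 -0.1] gw 1.001 j [1.11 0.09 0.18 1.66 0.   3.14]
share shifts tool xyz [-14.83  18.71   2.65] ('rotz shares', np.float64(0.08))
```

Call:
jog_arm(translation=[[-0.78,0.98,0.1],[-0.78,0.98,0.1],[-0.78,0.98,0.1],[-0.78,0.98,0.1],[-0.78,0.98,0.1],[-0.78,0.98,0.1],[-0.78,0.98,0.1],[-0.78,0.98,0.1]], delta_rot=[[0,0,0],[0,0,0],[0,0,0],[0,0,0],[0,0,0],[0,0,0],[0,0,0],[0,0,0]], fingers=-0.4)

```text
clock: 2.83
ee_pos: [0.3711, 0.2204, 0.2067]
ee_rot: [-2.663, -1.661, 0.001]
wrist_force: [0.4, 0.7, -0.0]
grip_width: 0.699
```

Call:
jog_arm(translation=[[-0.78,0.98,0.1],[-0.78,0.98,0.1],[-0.78,0.98,0.1],[-0.78,0.98,0.1],[-0.78,0.98,0.1],[-0.78,0.98,0.1],[-0.78,0.98,0.1],[-0.78,0.98,0.1]], delta_rot=[[0,0,0],[0,0,0],[0,0,0],[0,0,0],[0,0,0],[0,0,0],[0,0,0],[0,0,0]])

```text
clock: 3.5
ee_pos: [0.4997, -0.0516, 0.182]
ee_rot: [-2.664, -1.661, 0.002]
wrist_force: [0.7, 1.6, -0.1]
grip_width: 0.703
```

```bash
python3 - <<'E'
from h import *
go((.5506,-.152,.12),-.464)
E
```

```text
t 3.5 pos [ 0.4997 -0.0516  0.182 ] yaw -0.456 tilt [-0.002  0.001 -1.   ] F [ 0.7  1.6 -0.1] gw 0.703 j [-0.1  -0.04 -0.05  1.56  0.    1.92]
share shifts tool xyz [-2.26  3.    2.06] ('rotz shares', np.float64(0.07))
```

Call:
jog_arm(translation=[[-0.75,1,0.5],[-0.75,1,0.5],[-0.75,0.9,0.5],[0,0,0.5],[0,0,0],[0,0,0]], delta_rot=[[0,0,0],[0,0,0],[0,0,0],[0,0,0],[0,0,0],[0,0,0]])

```text
clock: 4.0
ee_pos: [0.5468, -0.1484, 0.1211]
ee_rot: [-2.663, -1.659, 0.004]
wrist_force: [0.0, -0.1, 0.2]
grip_width: 0.702
```

```bash
python3 - <<'E'
from h import *
go((.5506,-.152,.064),-.464)
for c,(u,v,s) in dict(scene=(250,160,6),top=(240,120,6)).items():
    im=bot.grab_frame(c);cv2.imwrite(f'pics/{c}1.png',cv2.resize(im[v:v+95,u:u+120],None,fx=s,fy=s,interpolation=cv2.INTER_CUBIC))
E
```

```text
t 4.0 pos [ 0.5468 -0.1484  0.1211] yaw -0.457 tilt [-0.005  0.002 -1.   ] F [ 0.  -0.1  0.2] gw 0.702 j [-0.27  0.12 -0.    1.45  0.    1.76]
share shifts tool xyz [-0.05  0.18  1.9 ] ('rotz shares', np.float64(0.06))
```

View pics/scene1.png

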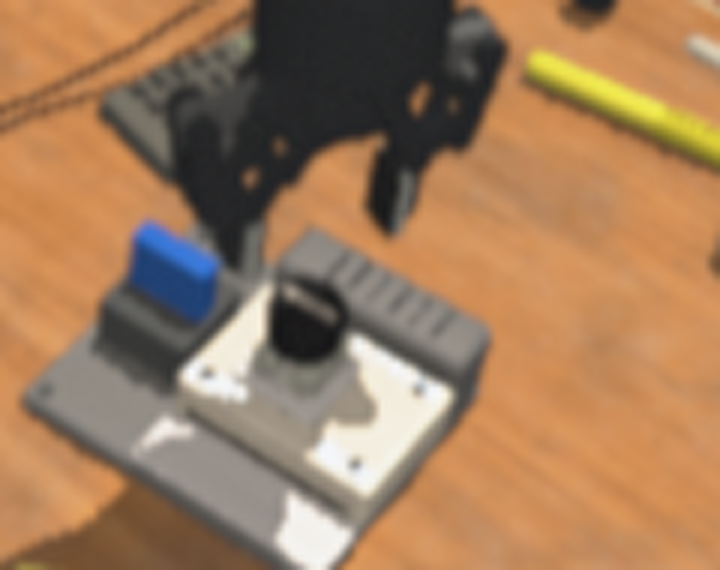

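View pics/top1.png

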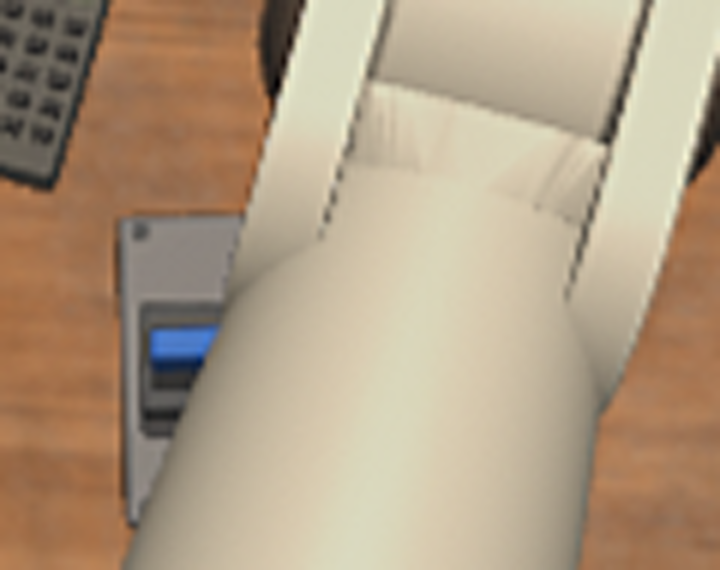

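Call:
jog_arm(translation=[[-0.05,0.18,0.5],[0,0,0.5],[0,0,0.5],[0,0,0.4],[0,0,0]], delta_rot=[[0,0,0],[0,0,0],[0,0,0],[0,0,0],[0,0,0]])

```text
clock: 4.52
ee_pos: [0.5507, -0.1509, 0.0634]
ee_rot: [-2.662, -1.661, 0.004]
wrist_force: [-0.3, -0.4, 0.1]
grip_width: 0.702
```

```bash
python3 - <<'E'
from h import *
go((.5506,-.152,.064),-.464)
for c,(u,v,s) in dict(scene=(250,160,6)).items():
    im=bot.grab_frame(c);cv2.imwrite(f'pics/{c}2.png',cv2.resize(im[v:v+95,u:u+120],None,fx=s,fy=s,interpolation=cv2.INTER_CUBIC))
E
```

```text
t 4.52 pos [ 0.5507 -0.1509  0.0634] yaw -0.455 tilt [-0.004  0.002 -1.   ] F [-0.3 -0.4  0.1] gw 0.702 j [-0.27  0.14 -0.09  1.35  0.    1.76]
share shifts tool xyz [-0.04  0.01 -0.02] ('rotz shares', np.float64(0.08))
```

View pics/scene2.png

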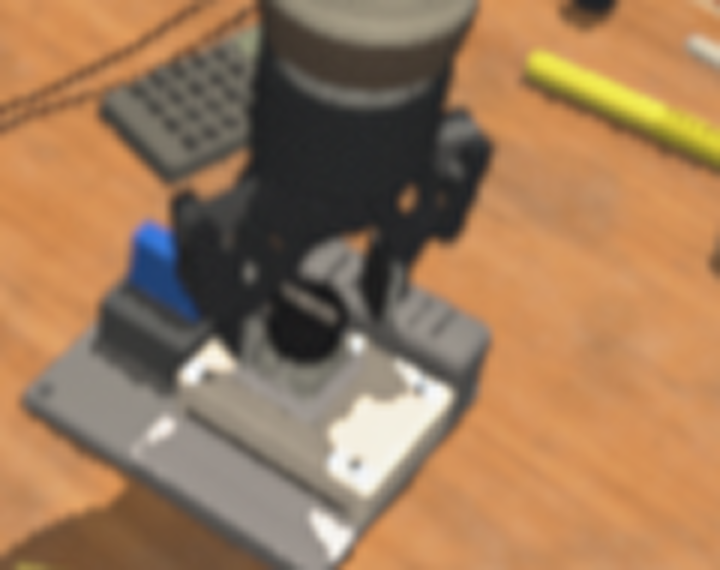

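Call:
jog_arm(translation=[[0,0,0],[0,0,0],[0,0,0],[0,0,0],[0,0,0],[0,0,0],[0,0,0]], delta_rot=[[0,0,0],[0,0,0],[0,0,0],[0,0,0],[0,0,0],[0,0,0],[0,0,0]], fingers=1)

```text
clock: 5.15
ee_pos: [0.5512, -0.1514, 0.0665]
ee_rot: [-2.664, -1.661, 0.002]
wrist_force: [-7.5, 3.2, 8.0]
grip_width: 0.37
```

Call:
jog_arm(translation=[[0,0,-0.1],[0,0,-0.12],[0,0,-0.12],[0,0,-0.12],[0,0,-0.12],[0,0,0]], delta_rot=[[0,0,0],[0,0,0],[0,0,0],[0,0,0],[0,0,0],[0,0,0]])

```text
clock: 5.65
ee_pos: [0.551, -0.1515, 0.0821]
ee_rot: [-2.663, -1.66, 0.004]
wrist_force: [-3.9, 4.6, -10.1]
grip_width: 0.38
```

Call:
jog_arm(translation=[[0,0,-0.06],[0,0,0],[0,0,0]], delta_rot=[[0,0,0],[0,0,0],[0,0,0]])

```text
clock: 5.9
ee_pos: [0.551, -0.1515, 0.0833]
ee_rot: [-2.662, -1.66, 0.004]
wrist_force: [-4.2, 4.1, -11.0]
grip_width: 0.374
```

```bash
python3 - <<'E'
from h import *
go((.5506,-.152,.083),.62)
s=bot.state();print(s['torque'])
for c,(u,v,s) in dict(scene=(250,160,6)).items():
    im=bot.grab_frame(c);cv2.imwrite(f'pics/{c}3.png',cv2.resize(im[v:v+95,u:u+120],None,fx=s,fy=s,interpolation=cv2.INTER_CUBIC))
E
```

```text
t 5.9 pos [ 0.551  -0.1515  0.0833] yaw -0.456 tilt [-0.004  0.002 -1.   ] F [ -4.2   4.1 -11. ] gw 0.374 j [-0.27  0.14 -0.06  1.38  0.    1.76]
share shifts tool xyz [-0.02 -0.    0.01] ('rotz shares', np.float64(-8.97))
[ 0.5717013   0.29747671 -0.00270458]
```

View pics/scene3.png

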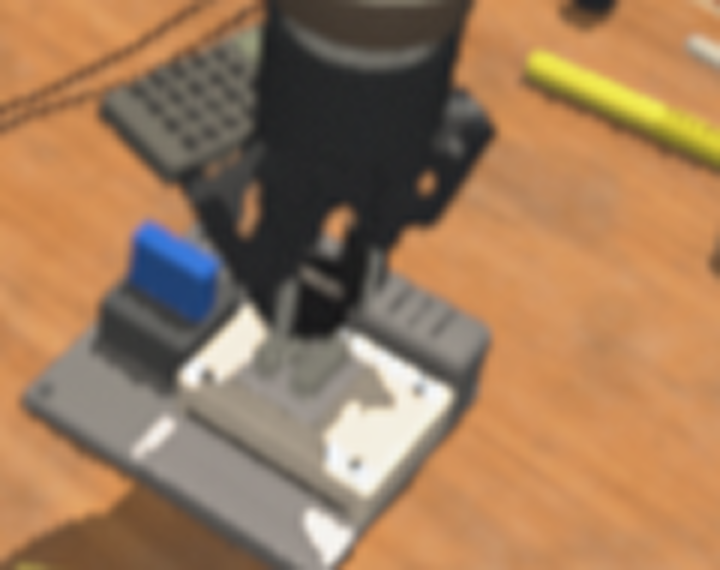

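Call:
jog_arm(translation=[[0,0,0],[0,0,0],[0,0,0],[0,0,0]], delta_rot=[[0,0,-0.6],[0,0,-0.8],[0,0,-0.8],[0,0,0]])

```text
clock: 6.28
ee_pos: [0.5511, -0.1514, 0.0833]
ee_rot: [-2.415, -2.003, 0.002]
wrist_force: [-4.1, 5.4, -9.4]
grip_width: 0.372
```

```bash
python3 - <<'E'
from h import *
go((.5506,-.152,.083),.62)
s=bot.state();print(s['torque'])
E
```

```text
t 6.28 pos [ 0.5511 -0.1514  0.0833] yaw -0.186 tilt [-0.004  0.003 -1.   ] F [-4.1  5.4 -9.4] gw 0.372 j [-0.27  0.14 -0.06  1.38  0.    1.49]
share shifts tool xyz [-0.02 -0.01  0.01] ('rotz shares', np.float64(-6.72))
[0.77105219 0.18135821 0.02567912]
```

Low torque: the knob turns freely. I'll continue the twist.

Call:
jog_arm(translation=[[0,0,0],[0,0,0],[0,0,0],[0,0,0],[0,0,0],[0,0,0],[0,0,0],[0,0,0]], delta_rot=[[0,0,-0.9],[0,0,-0.9],[0,0,-1],[0,0,-1],[0,0,-1],[0,0,-1],[0,0,-0.9],[0,0,0]])

```text
clock: 6.95
ee_pos: [0.5513, -0.1508, 0.0833]
ee_rot: [-1.436, -2.788, -0.003]
wrist_force: [-2.2, 6.5, -9.7]
grip_width: 0.374
```

```bash
python3 - <<'E'
from h import *
go((.5506,-.152,.079),.62)
s=bot.state();print(s['torque'])
for c,(u,v,s) in dict(scene=(250,160,6)).items():
    im=bot.grab_frame(c);cv2.imwrite(f'pics/{c}4.png',cv2.resize(im[v:v+95,u:u+120],None,fx=s,fy=s,interpolation=cv2.INTER_CUBIC))
E
```

```text
t 6.95 pos [ 0.5513 -0.1508  0.0833] yaw 0.619 tilt [-0.004  0.004 -1.   ] F [-2.2  6.5 -9.7] gw 0.374 j [-0.27  0.14 -0.06  1.38  0.    0.68]
share shifts tool xyz [-0.02 -0.04  0.14] ('rotz shares', np.float64(-0.01))
[ 1.81162447 -0.02394866  0.02048966]
```

View pics/scene4.png

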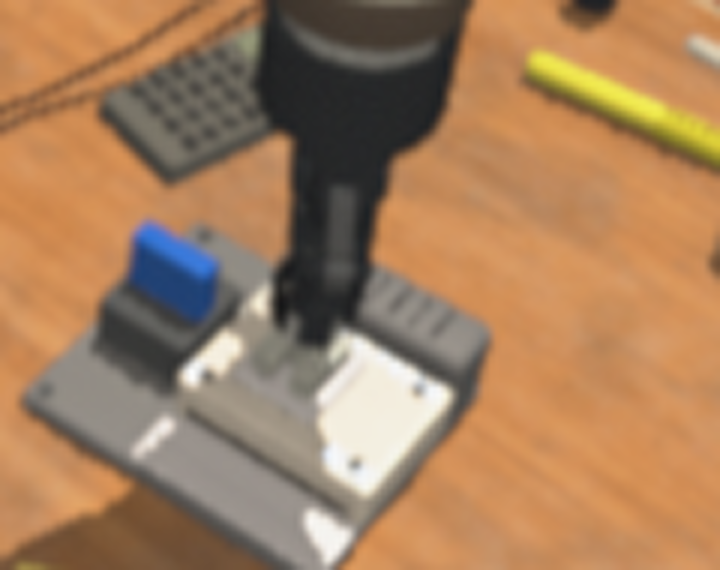

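Call:
jog_arm(translation=[[0,0,0.06],[0,0,0.06],[0,0,0],[0,0,0]], delta_rot=[[0,0,0],[0,0,0],[0,0,0],[0,0,0]])

```text
clock: 7.33
ee_pos: [0.5512, -0.1508, 0.0798]
ee_rot: [-1.446, -2.783, -0.003]
wrist_force: [-2.4, 6.9, -10.0]
grip_width: 0.374
```

Call:
jog_arm(translation=[[0,0,0],[0,0,0],[0,0,0],[0,0,0],[0,0,0],[0,0,0]], delta_rot=[[0,0,0],[0,0,0],[0,0,0],[0,0,0],[0,0,0],[0,0,0]], fingers=-0.4)

```text
clock: 7.83
ee_pos: [0.5518, -0.1521, 0.0807]
ee_rot: [-1.449, -2.785, 0.0]
wrist_force: [0.5, -0.2, 0.4]
grip_width: 0.697
```

Call:
jog_arm(translation=[[0,0,-0.5],[0,0,-1],[0,0,-1],[0,0,0],[0,0,0]], delta_rot=[[0,0,0],[0,0,0],[0,0,0],[0,0,0],[0,0,0]])

```text
clock: 8.25
ee_pos: [0.5528, -0.1524, 0.1574]
ee_rot: [1.449, 2.786, 0.001]
wrist_force: [0.1, 0.5, -0.6]
grip_width: 0.703
```

```bash
python3 - <<'E'
from h import *
go((.5485,-.0815,.13),.036)
for c,(u,v,s) in dict(scene=(250,160,6)).items():
    im=bot.grab_frame(c);cv2.imwrite(f'pics/{c}5.png',cv2.resize(im[v:v+95,u:u+120],None,fx=s,fy=s,interpolation=cv2.INTER_CUBIC))
E
```

```text
t 8.25 pos [ 0.5528 -0.1524  0.1574] yaw 0.612 tilt [ 0.001  0.    -1.   ] F [ 0.1  0.5 -0.6] gw 0.703 j [-0.27  0.13  0.08  1.52  0.    0.69]
share shifts tool xyz [2.02 1.24 0.91] ('rotz shares', np.float64(4.8))
```

View pics/scene5.png

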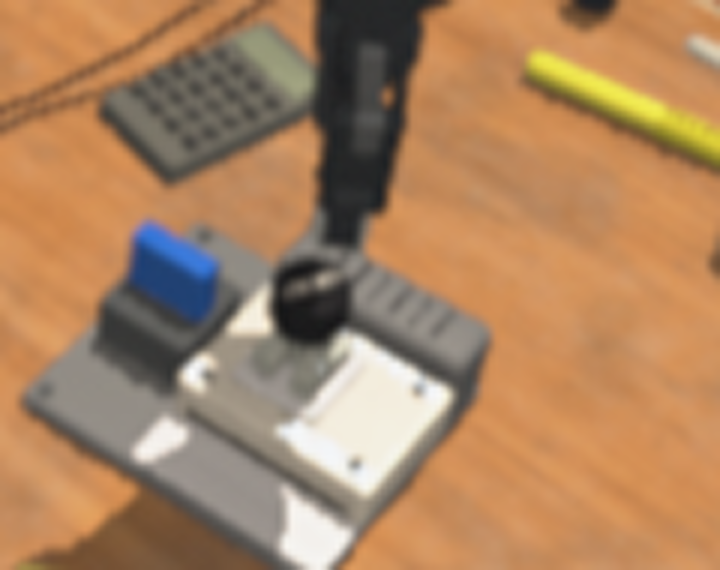

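Call:
jog_arm(translation=[[1,0.6,0.3],[1,0.6,0.3],[0,0,0],[0,0,0],[0,0,0],[0,0,0],[0,0,0],[0,0,0]], delta_rot=[[0,0,0],[0,0,0],[0,0,1],[0,0,1],[0,0,1],[0,0,1],[0,0,0.8],[0,0,0]])

```text
clock: 8.97
ee_pos: [0.5461, -0.0821, 0.1359]
ee_rot: [-2.183, -2.253, 0.003]
wrist_force: [0.3, 0.3, 0.6]
grip_width: 0.703
```

```bash
python3 - <<'E'
from h import *
go((.5485,-.0815,.047),.036)
E
```

```text
t 8.97 pos [ 0.5461 -0.0821  0.1359] yaw 0.032 tilt [-0.005  0.002 -1.   ] F [0.3 0.3 0.6] gw 0.703 j [-0.15  0.08 -0.01  1.48  0.    1.39]
share shifts tool xyz [0.01 0.09 2.96] ('rotz shares', np.float64(-0.04))
```

Call:
jog_arm(translation=[[0,0.09,0.5],[0,0,0.7],[0,0,0.7],[0,0,0.6],[0,0,0.3],[0,0,0],[0,0,0]], delta_rot=[[0,0,0],[0,0,0],[0,0,0],[0,0,0],[0,0,0],[0,0,0],[0,0,0]])

```text
clock: 9.55
ee_pos: [0.5489, -0.082, 0.0532]
ee_rot: [-2.177, -2.26, 0.002]
wrist_force: [0.1, 0.5, 0.5]
grip_width: 0.702
```

```bash
python3 - <<'E'
from h import *
go((.5485,-.0815,.052),.036)
for c,(u,v,s) in dict(scene=(250,160,6)).items():
    im=bot.grab_frame(c);cv2.imwrite(f'pics/{c}6.png',cv2.resize(im[v:v+95,u:u+120],None,fx=s,fy=s,interpolation=cv2.INTER_CUBIC))
E
```

```text
t 9.55 pos [ 0.5489 -0.082   0.0532] yaw 0.037 tilt [-0.004  0.001 -1.   ] F [0.1 0.5 0.5] gw 0.702 j [-0.15  0.11 -0.15  1.32  0.    1.38]
share shifts tool xyz [ 0.02 -0.01  0.04] ('rotz shares', np.float64(0.01))
```

View pics/scene6.png

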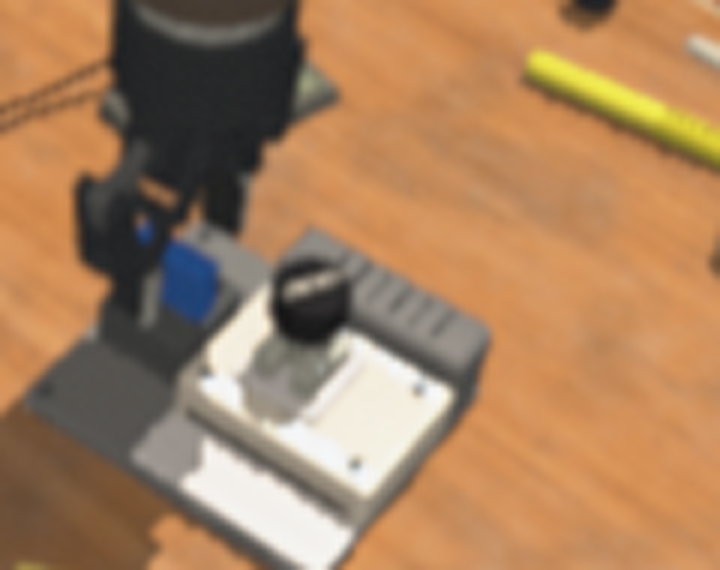

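Call:
jog_arm(translation=[[0,0,0],[0,0,0],[0,0,0],[0,0,0],[0,0,0],[0,0,0],[0,0,0],[0,0,0]], delta_rot=[[0,0,0],[0,0,0],[0,0,0],[0,0,0],[0,0,0],[0,0,0],[0,0,0],[0,0,0]], fingers=1)

```text
clock: 10.27
ee_pos: [0.5494, -0.0821, 0.0541]
ee_rot: [-2.18, -2.26, 0.001]
wrist_force: [-2.9, -0.3, 6.2]
grip_width: 0.147
```

```bash
python3 - <<'E'
from h import *
print(bot.state()['torque']); go((.5449,.0183,.0532),.036)
E
```

```text
[-0.03103251  0.31547511  0.03155385]
t 10.27 pos [ 0.5494 -0.0821  0.0541] yaw 0.036 tilt [-0.002  0.001 -1.   ] F [-2.9 -0.3  6.2] gw 0.147 j [-0.15  0.11 -0.14  1.32  0.    1.39]
share shifts tool xyz [ 3.35 -0.03  0.03] ('rotz shares', np.float64(-0.0))
```

Call:
jog_arm(translation=[[0,0,-0.03],[0.1,0,0],[0.2,0,0],[0.3,0,0],[0.3,0,0],[0,0,0]], delta_rot=[[0,0,0],[0,0,0],[0,0,0],[0,0,0],[0,0,0],[0,0,0]])

```text
clock: 10.77
ee_pos: [0.5481, -0.053, 0.0542]
ee_rot: [-2.177, -2.26, 0.001]
wrist_force: [-0.3, 1.6, -1.5]
grip_width: 0.152
```

```bash
python3 - <<'E'
from h import *
print(bot.state()['torque']); go((.5454,.0183,.0541),.036)
for c,(u,v,s) in dict(scene=(250,160,6)).items():
    im=bot.grab_frame(c);cv2.imwrite(f'pics/{c}7.png',cv2.resize(im[v:v+95,u:u+120],None,fx=s,fy=s,interpolation=cv2.INTER_CUBIC))
E
```

```text
[0.09371495 0.02411475 0.04306653]
t 10.77 pos [ 0.5481 -0.053   0.0542] yaw 0.037 tilt [-0.003  0.002 -1.   ] F [-0.3  1.6 -1.5] gw 0.152 j [-0.1   0.1  -0.16  1.32  0.    1.44]
share shifts tool xyz [ 2.38 -0.    0.01] ('rotz shares', np.float64(0.01))
```

View pics/scene7.png

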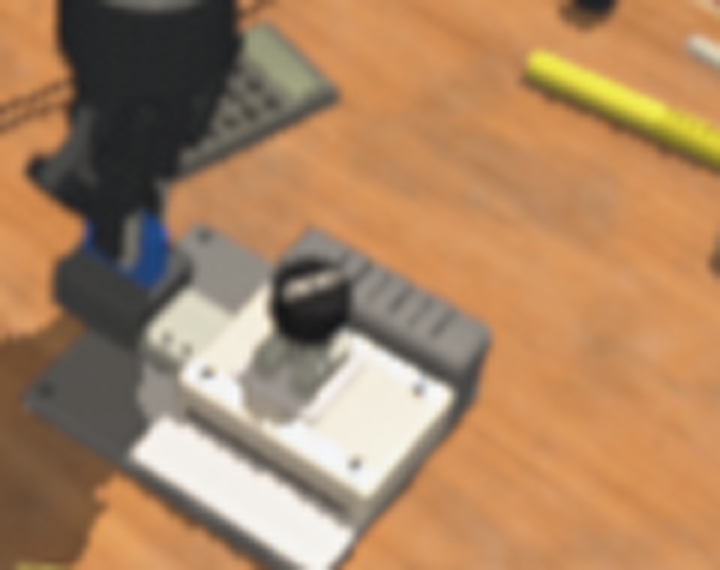

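Call:
jog_arm(translation=[[0.3,0,0],[0.35,0,0],[0.35,0,0],[0.35,0,0],[0.35,0,0],[0.35,0,0],[0.35,0,0],[0.1,0,0]], delta_rot=[[0,0,0],[0,0,0],[0,0,0],[0,0,0],[0,0,0],[0,0,0],[0,0,0],[0,0,0]])

```text
clock: 11.48
ee_pos: [0.5454, 0.0217, 0.0544]
ee_rot: [-2.178, -2.26, 0.001]
wrist_force: [-0.5, -0.5, -1.6]
grip_width: 0.147
```

```bash
python3 - <<'E'
from h import *
# tray pose; die yaw target equal tray yaw (-.18); fin = tray + 47mm along y of tray
f=loc((.5255,.2795,-.18),(0,.047,0))[0];print(f)
go((f[0],f[1],.13),-.18)
for c,(u,v,s) in dict(scene=(230,140,6)).items():
    im=bot.grab_frame(c);cv2.imwrite(f'pics/{c}8.png',cv2.resize(im[v:v+95,u:u+120],None,fx=s,fy=s,interpolation=cv2.INTER_CUBIC))
E
```

```text
[0.53391439 0.32574065 0.        ]
t 11.48 pos [0.5454 0.0217 0.0544] yaw 0.037 tilt [-0.003  0.002 -1.   ] F [-0.5 -0.5 -1.6] gw 0.147 j [ 0.04  0.08 -0.17  1.32  0.    1.57]
share shifts tool xyz [ 1.015e+01 -1.000e-02 -2.500e+00] ('rotz shares', np.float64(1.81))
```

View pics/scene8.png

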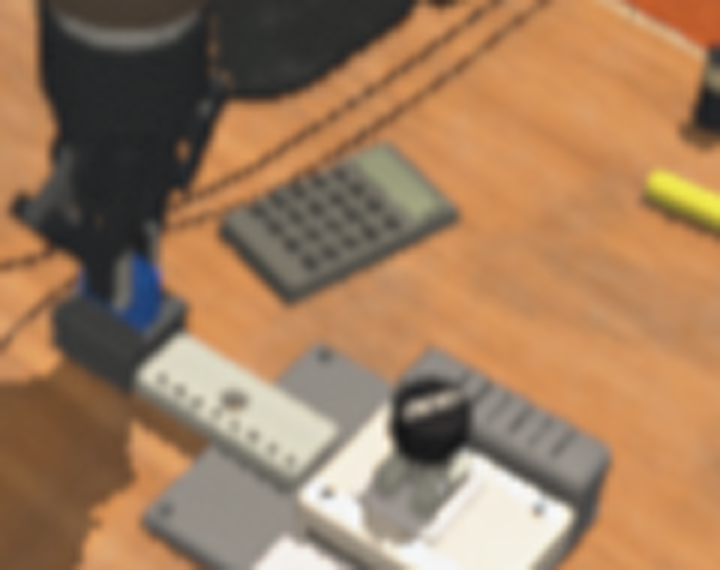

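Call:
jog_arm(translation=[[0.2,0,0],[0.2,0,-0.1],[0.3,0,-0.2],[0.3,0,-0.3],[0.3,0,-0.4],[0.3,0,-0.4],[0.3,0,-0.4],[0.3,0,-0.3]], delta_rot=[[0,0,0],[0,0,0],[0,0,0],[0,0,0],[0,0,0],[0,0,0],[0,0,0],[0,0,0]])

```text
clock: 12.2
ee_pos: [0.5439, 0.0869, 0.1199]
ee_rot: [-2.18, -2.26, -0.001]
wrist_force: [0.4, -0.3, -2.0]
grip_width: 0.144
```

Call:
jog_arm(translation=[[0.5,0,-0.2],[0.7,0,0],[0.9,0,0],[0.9,0,0],[0.9,0,0],[0.9,0,0],[0.9,0,0],[0.6,0,0]], delta_rot=[[0,0,0],[0,0,0],[0,0,0],[0,0,0],[0,0,0],[0,0,0],[0,0,0],[0,0,0]])

```text
clock: 12.87
ee_pos: [0.5362, 0.2776, 0.1245]
ee_rot: [-2.178, -2.26, -0.0]
wrist_force: [0.1, -0.5, -2.6]
grip_width: 0.149
```

```bash
python3 - <<'E'
from h import *
go((.5339,.3257,.13),-.18)
print(bot.state()['torque'])
im=bot.grab_frame('scene');cv2.imwrite('pics/scene9.png',im)
E
```

```text
t 12.87 pos [0.5362 0.2776 0.1245] yaw 0.037 tilt [-0.002  0.002 -1.   ] F [ 0.1 -0.5 -2.6] gw 0.149 j [0.48 0.2  0.1  1.47 0.   2.01]
share shifts tool xyz [ 1.6  -0.02 -0.18] ('rotz shares', np.float64(1.81))
[0.05895599 0.00675624 0.01324272]
```

View pics/scene9.png

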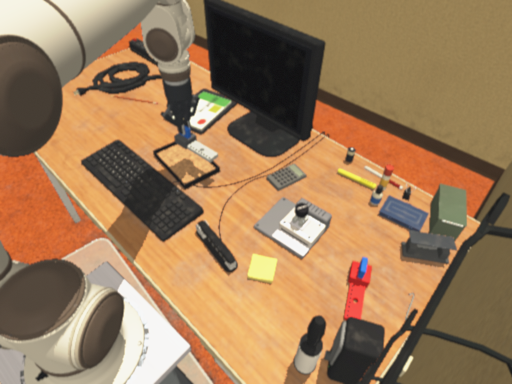

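Call:
jog_arm(translation=[[0.5,0,0],[0.6,0,0],[0.45,0,0],[0,0,0],[0,0,0],[0,0,0],[0,0,0]], delta_rot=[[0,0,0],[0,0,0],[0,0,0],[0,0,0.6],[0,0,0.8],[0,0,0.4],[0,0,0]])

```text
clock: 13.5
ee_pos: [0.5349, 0.3216, 0.1241]
ee_rot: [-2.413, -2.008, 0.002]
wrist_force: [-0.3, 0.1, -2.8]
grip_width: 0.152
```

```bash
python3 - <<'E'
from h import *
go((.5339,.3257,.06),-.18)
for c,(u,v,s) in dict(scene=(145,110,6),top=(85,130,6)).items():
    im=bot.grab_frame(c);cv2.imwrite(f'pics/{c}10.png',cv2.resize(im[v:v+95,u:u+120],None,fx=s,fy=s,interpolation=cv2.INTER_CUBIC))
E
```

```text
t 13.5 pos [0.5349 0.3216 0.1241] yaw -0.182 tilt [-0.002  0.001 -1.   ] F [-0.3  0.1 -2.8] gw 0.152 j [0.54 0.25 0.16 1.48 0.   2.29]
share shifts tool xyz [ 0.13 -0.05  2.14] ('rotz shares', np.float64(-0.02))
```

View pics/scene10.png

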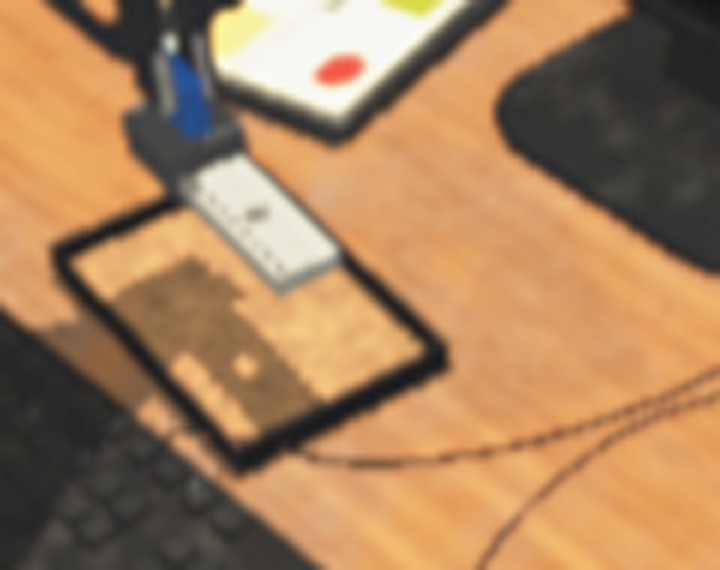

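View pics/top10.png

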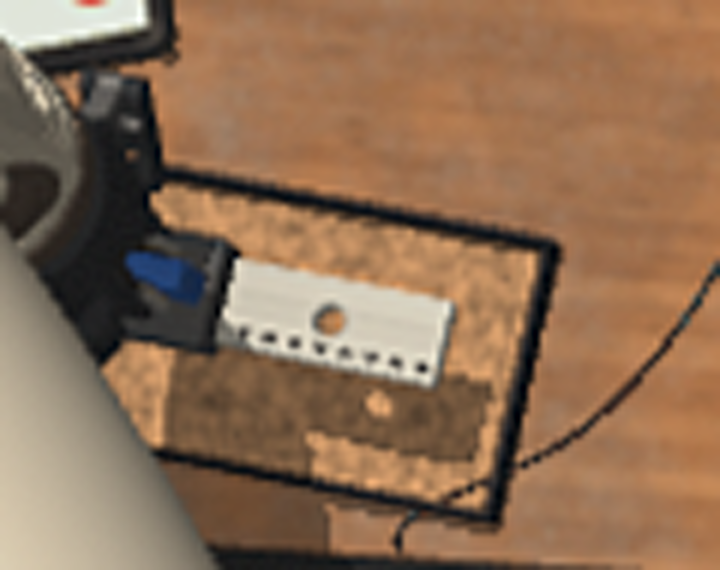

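Call:
jog_arm(translation=[[0,0,0.3],[0,0,0.5],[0,0,0.5],[0,0,0.4],[0,0,0.3],[0,0,0.15],[0,0,0],[0,0,0]], delta_rot=[[0,0,0],[0,0,0],[0,0,0],[0,0,0],[0,0,0],[0,0,0],[0,0,0],[0,0,0]])

```text
clock: 14.27
ee_pos: [0.5349, 0.3212, 0.0596]
ee_rot: [-2.41, -2.011, 0.002]
wrist_force: [0.9, 0.4, -1.7]
grip_width: 0.146
```

Call:
jog_arm(translation=[[0,0,0.1],[0,0,0.1],[0,0,0.1],[0,0,0],[0,0,0]], delta_rot=[[0,0,0],[0,0,0],[0,0,0],[0,0,0],[0,0,0]])

```text
clock: 14.68
ee_pos: [0.5347, 0.3212, 0.0502]
ee_rot: [-2.41, -2.011, 0.002]
wrist_force: [-0.2, 0.6, -2.1]
grip_width: 0.151
```

```bash
python3 - <<'E'
from h import *
go((.5339,.3257,.048),-.18)
print(bot.state()['torque'])
E
```

```text
t 14.68 pos [0.5347 0.3212 0.0502] yaw -0.18 tilt [-0.003  0.001 -1.   ] F [-0.2  0.6 -2.1] gw 0.151 j [0.54 0.27 0.03 1.34 0.   2.29]
share shifts tool xyz [ 0.14 -0.05  0.07] ('rotz shares', np.float64(-0.0))
[0.06604249 0.01355715 0.00029632]
```

Call:
jog_arm(translation=[[0,0,0.05],[0,0,0.03],[0,0,0],[0,0,0]], delta_rot=[[0,0,0],[0,0,0],[0,0,0],[0,0,0]])

```text
clock: 15.02
ee_pos: [0.5348, 0.3213, 0.0481]
ee_rot: [-2.41, -2.011, 0.001]
wrist_force: [-0.0, 1.1, -0.2]
grip_width: 0.156
```

Call:
jog_arm(translation=[[0,0,0.04],[0,0,0],[0,0,0]], delta_rot=[[0,0,0],[0,0,0],[0,0,0]])

```text
clock: 15.27
ee_pos: [0.5348, 0.3214, 0.0481]
ee_rot: [-2.41, -2.011, 0.0]
wrist_force: [-4.1, -1.2, 8.3]
grip_width: 0.153
```

Call:
jog_arm(translation=[[0,0,0],[0,0,0],[0,0,0],[0,0,0],[0,0,0],[0,0,0],[0,0,0]], delta_rot=[[0,0,0],[0,0,0],[0,0,0],[0,0,0],[0,0,0],[0,0,0],[0,0,0]], fingers=-0.4)

```text
clock: 15.85
ee_pos: [0.5347, 0.3212, 0.0466]
ee_rot: [-2.41, -2.011, 0.002]
wrist_force: [-0.7, 0.8, 0.7]
grip_width: 0.701
```

Call:
jog_arm(translation=[[0,0,-0.3],[0,0,-0.6],[0,0,-1],[0,0,-1],[0,0,-1],[0,0,-1],[0,0,0],[0,0,0]], delta_rot=[[0,0,0],[0,0,0],[0,0,0],[0,0,0],[0,0,0],[0,0,0],[0,0,0],[0,0,0]])

```text
clock: 16.52
ee_pos: [0.5359, 0.3215, 0.1965]
ee_rot: [-2.411, -2.011, -0.005]
wrist_force: [-0.2, 0.1, -0.6]
grip_width: 0.702
```

```bash
python3 - <<'E'
from h import *
go((.5339,.3257,.048),-.18)
for c,(u,v,s) in dict(scene=(145,110,4),top=(85,110,4)).items():
    im=bot.grab_frame(c);cv2.imwrite(f'pics/{c}11.png',cv2.resize(im[v:v+140,u:u+190],None,fx=s,fy=s,interpolation=cv2.INTER_CUBIC))
    print([(d['centre'],d['score']) for d in bot.pinpoint('die',c)])
E
```

```text
t 16.52 pos [0.5359 0.3215 0.1965] yaw -0.18 tilt [ 0.001  0.003 -1.   ] F [-0.2  0.1 -0.6] gw 0.702 j [0.54 0.26 0.3  1.61 0.   2.29]
share shifts tool xyz [ 0.11 -0.09  4.95] ('rotz shares', np.float64(-0.0))
[([188.1, 162.0], 0.78), ([353.9, 289.1], 0.64)]
[([142.1, 185.5], 0.9), ([378.8, 201.7], 0.75)]
```

View pics/scene11.png

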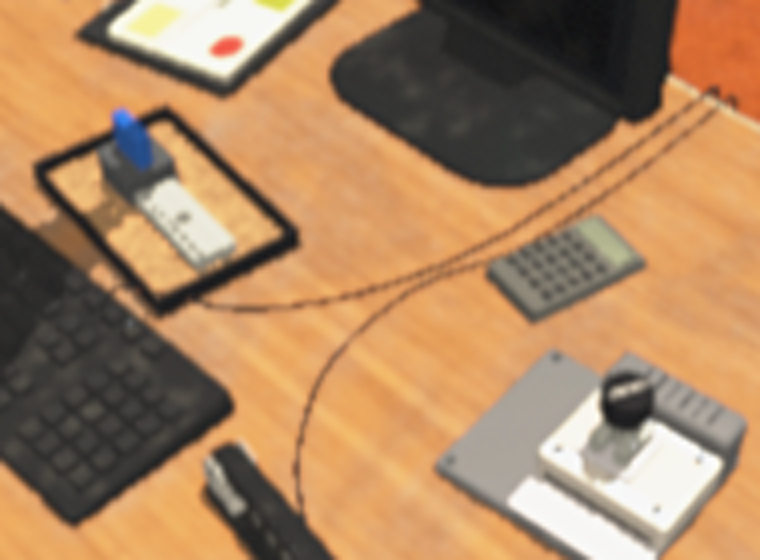

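View pics/top11.png

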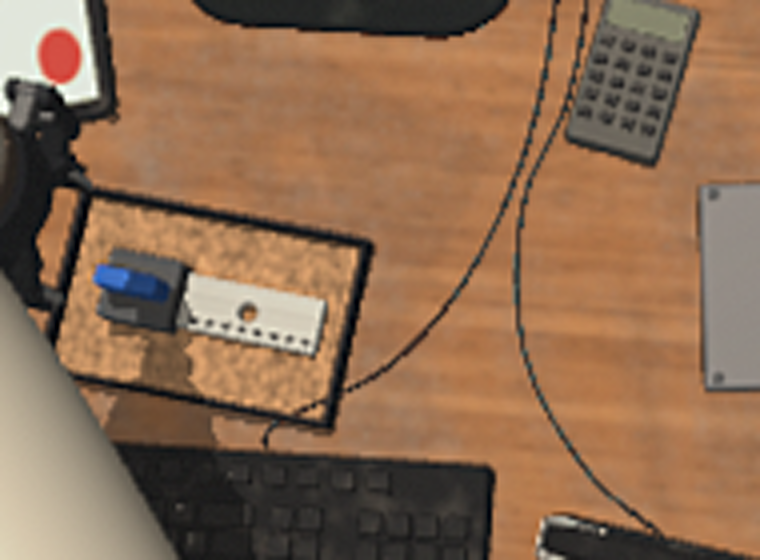

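The die lies flat inside the tray: in the scene crop its fin is at about (130,140) and its tongue end at about (215,260). The knob at (628,400) is still up and twisted, and the gripper is clear. I'm handing in.

```bash
python3 - <<'E'
from h import *
print(back((142.1,185.5),.006,'top'),back((188.1,162),.006,'scene'))
print(bot.hand_in())
E
```

```text
[0.53055606 0.26869467 0.006     ] [0.53116209 0.27625317 0.006     ]
the job is handed in; nothing more can be done
None
```

I latched the lock knob up, drew the die out of the punch and left it lying in the cork-lined tray. The job was handed in at about 17 s; `hand_in()` gave no verdict, so the result below rests on my own checks.

- **Knob:** I lifted it about 17 mm and twisted it about 1.07 rad counter-clockwise before letting go. In the last picture it still stands up with its white line turned.
- **Die:** I drew it about 110 mm along the channel by its fin with under 3 N at the wrist. I lowered it until the wrist force showed it touching the cork, and only then opened the fingers.
- **Position in the tray:** The last pictures show it flat and aligned with the tray. The two cameras put its middle at (0.531, 0.269) and (0.531, 0.276), about 12 mm and 6 mm from the tray's middle. They disagree by about 8 mm, but both are well inside the limits.
- **Bystanders:** The stapler, sticky notes and calculator look unmoved in the pictures. I did not measure them again at the end.
- **Gripper:** It is clear of everything, with the fingertips at about 0.2 m height.

One thing was not as planned: the gripper pressed briefly as it closed on the knob and the fin, with about 6 to 9 N at the wrist. The tool was pushed up about 3 mm at the knob.

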